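Shut and lock the railcar box

ROBOT

A 6-joint arm with a two-finger parallel gripper is mounted at the origin on a cart in front of the work surface, level with it; the furniture and walls round the work are solid. World frame = base frame: x ahead of the robot, y to its left, z up, the work surface at z = 0. Lengths are in m, angles in rad, forces in N, time in s.
With the tool pointing down it reaches from about 0.3 to 0.95 m from the base axis. Payload 3.1 kg.
Tool frame: the origin (TCP) lies between the finger pads; the fingertips stand 19 mm ahead of it and the grasp point (between the pads) is the TCP; z points along the fingers, y is the line along which they close (so a half turn about z gives the same grasp; the last joint's range is limited). The gripper opens to 85 mm and grips with 20 to 120 N. Pads are 22 mm wide; open, the fingers measure 114 mm over their backs; the gripper's body (76 mm by 85 mm) begins 54 mm behind the grasp point. The pads swing forward as they close: fully open they stand 13 mm farther back than shut.
Start: joints at [1.158, 0.308, 1.634, -0, 1.2, -0.07], TCP at [0.21, 0.589, 0.25] pointing down, gripper open.
Joint ranges: [-3.06, 3.06], [-0.79, 1.96], [0.05, 2.63], [-1.19, 4.34], [0.05, 2.64], [-2.94, 2.94]. Speed limits (rad/s): [2.79, 2.79, 3.14, 3.14, 3.14, 3.14].

INTERFACE

Orientations are given as a 3x3 rotation matrix whose columns are the frame's x, y, z axes.
In Python, from workcell import sense, snapshot, camera_model, job_done, spot_in, mark_of gives the robot as it stands.
- The arm moves only by the tool drive_tool, never from a script. Its argument "steps" is a list of rows, each a list of 5 numbers: the closure, from -1 (fully open) to 1 (shut), then the shift along the tool's x, y, z in units of 400 mm (1.0 is 400 mm), then the turn about the tool's z in units of pi rad (1.0 is pi rad). In form: [[hand, tx, ty, tz, turn], ...]. A call has exactly 5 rows; each row is the pose to reach, as a shift and turn from the pose commanded when the call began, along the tool's axes at that moment, turning the shorter way round; what a row does not reach only later rows make up. A row lasts 1/8 s, in which the tool goes at most 62.5 mm and 10.7 degrees, less where a joint would pass 70% of its speed; a pose out of reach is approached as far as the arm can. A call with a number of a shift or a turn outside -1 to 1 is refused whole. A call with a gripper value outside its range is refused whole. The fingers move at their own pace and stop on an object; the grip force is fixed at half the most. Time passes only in rows, so rows that repeat a pose let the fingers close, or fill a call up. It gives the time, the measured TCP pose, the force, the opening and the grip force at its end, in the units of the state.
- sense(): the state, without advancing time (a new reading comes with each control period).
- snapshot(name): name is "side" or "top" or "wrist"; returns the picture (420x560x3 uint8, red, green, blue); there is no depth.
- camera_model(name): a dict with "mtx" (3x3 intrinsics, pixels), "rvec" (rotation vector, rad) and "tvec" (3), from world to camera coordinates, as OpenCV has them; the wrist camera has in their place "hand_eye" (4x4, takes a point from camera to tool coordinates, whose origin is the TCP and whose axes are the flange's). Camera axes: x right, y down, z forward; pixel columns grow to the right and rows downward; lengths in m; the calibration is good to about 2 mm. A picture is of the moment at which its call begins: read the wrist's pose just before it. camera_model takes no time and is no camera call.
- job_done(): hands the job in; it is judged then, once.
Trained networks look in the newest picture that a camera, given by its name, has taken for a name from the list of things; names that differ only in an ending like _2 or _b are one class to them, and where a whole thing is asked for, a point or a joint stands for the part that bears it (a point fixed in the world has none). Each returns a list of dicts, best first, with "confidence" (0 to 1); they miss things now and then, are a little off and sometimes report something else, mostly with a low value. They report only what shows in the picture. A call takes as long as a camera call.
- spot_in(camera, target): "box" ([centre column, centre row, width, height] in pixels, round what is visible of it).
- mark_of(camera, target): "location" ([row, column] in pixels: a listed point, or the origin of a listed thing).
The state is a dict: "t": time; "qpos": joint angles; "qvel": joint speeds; "tau": joint torques, N m; "eef_pos": TCP position; "orientation": TCP orientation; "ft_force": force on the tool from outside, world axes, zero at the start; "moment": the same for the moment, N m; "grip_width": opening from 0.0 (shut) to 1.0 (fully open); "grasp_force": force on a finger pad.
Only numpy, scipy, OpenCV 4.12 (cv2) and the standard library are available. Lean on these libraries where they do the work, as an engineer would, in place of code of your own. Each camera call takes 0.05 s, during which the arm holds its last target. There are 200 camera calls.

TASK

Put the model railcars away: with a fingertip push the box's open lid down until it lies shut, then set a fingertip in the slot of the quarter-turn cam fastener on the end of the box and turn it clockwise as far as it goes, so that its tongue locks over the lid. Nothing is to be lifted or carried; leave the railcars in the box and do not push the other things about.

Things in the scene. Friction and masses are not known exactly. Their poses are not given: they have to be found in the camera images.
- railbox: Low wooden box, fixed, 160 x 300 x 45 mm high, turned up to 0.42 rad. Origin on the surface; the box reaches -80 to +80 mm in its x, -165 to +135 mm in its y. The lid covers y = -48 to +119 mm; a solid flat deck, top z = 45 mm, fills y = -165 to -54 mm and carries the cam fastener on an upright axis at x = 0, y = -85 mm.
- lid (a joint): Lid angle, rad: 0 = shut (top level with the deck, 45 mm up), grows as its free edge rises; limit 1.2, starts 0.4 to 0.8. Flat plywood panel, 158 x 167 x 8 mm; hinge line along the box's x at y = +119.5, z = 37 mm (box frame); the free edge is next to the fastener. The stiff hinge stays where it is left; about 2 N down near the free edge moves it.
- lid_press (a point): Point to push on the lid: middle of its width on its upper face, 125 mm from the hinge line and 43 mm from the free edge. With the lid shut it lies at x = 0, y = -5.5, z = 45 mm in the box frame. Moves with the lid; its z axis is the lid's outward normal.
- cam (a joint): Turn of the fastener about its upright axis, rad: 0 = open (slot arm along the box's +x), grows clockwise seen from above to its stop 1.571 = locked (slot arm along the box's -y, tongue over the lid's free edge). Starts 0 to 0.25. Stays where left; about 2 N sideways in the slot turns it. Turned while the lid is up, the tongue gets under the lid and keeps it from shutting.
- cam_hub (a point): Centre of the hub's top, on the axis, 63 mm above the surface. The aluminium fastener is an arm: round 40 mm hub, a finger slot on one side, and on the other side a short tongue, 18 mm wide, 3.5 mm above the shut lid, reaching 52 mm from the axis.
- cam_slot (a point): Middle of the slot's floor, 48 mm from the axis, 52.5 mm above the surface. The slot is an open-topped pocket 52 mm long (along the arm), 36 mm wide, 14 mm deep; walls 5 mm thick, top 66.5 mm above the surface. Moves with the fastener; its x axis points along the arm away from the hub, z up.
- car_a: Miniature railcar, 22 x 100 x 18 mm, lying in the box under the lid on the box floor (10 mm up), origin at its underside; stays there.
- car_b: Second miniature railcar, the blue one, 22 x 99 x 18 mm, lying in the box under the lid nearer the hinge; stays there.
- eraser: Sleeved eraser, 19 x 43 x 11 mm, on the surface beside the box on the robot's side; leave alone. Origin at the underside.
- marker: Marker pen, 17 x 135 x 16 mm, on the surface beyond the box; leave alone.
- glue: White glue bottle, 38 mm across, 72 mm high, to the left of the box; leave alone.
- mug: Cream mug, 86 x 116 x 87 mm, to the right of the box; leave alone.
- tape: Roll of masking tape, 100 mm across, 25 mm high, to the right of the box; leave alone.
- rule: Triangular scale rule, 23 x 156 x 18 mm, to the left of the box; leave alone.

How it is judged:
On the way, in this order (a step that is already met when the one before it is completed fails the run):
1. the lid is pushed shut (within 0.03 rad) with the fastener still open (value of joint lid below 0.03 rad and value of joint cam below 0.7 rad), for 0.2 s.
2. the fastener is turned to its locked stop with the lid shut (value of joint lid below 0.03 rad and value of joint cam above 1.45 rad), for 0.2 s.
At the end, for the whole second after the job is handed in: The lid is shut (within 0.03 rad) and the fastener stands within 0.12 rad of its locked stop, both at rest; both railcars lie in the box, less than 35 mm from where they were and not lifted; the other loose things are less than 30 mm from where they stood (all of step 2 and velocity of joint cam between -0.05 and 0.05 rad/s and velocity of joint lid between -0.05 and 0.05 rad/s and height (world z) of each of car_a, car_b below 0.03 m and distance of each of car_a, car_b from where it was at the start of the episode below 0.035 m and distance of each of eraser, marker, glue, mug, tape, rule from where it was at the start of the episode below 0.03 m); the robot touches nothing.
It fails at once if a railcar is lifted or moved 35 mm or more (distance of any of car_a, car_b from where it was at the start of the episode above 0.035 m or height (world z) of any of car_a, car_b above 0.03 m).
It fails at once if another loose thing is moved by 30 mm or more, or lifted (distance of any of eraser, marker, glue, mug, tape, rule from where it was at the start of the episode above 0.03 m or height (world z) of any of eraser, marker, glue, mug, tape, rule above 0.02 m).
It also fails if it takes over 42 s, if anything falls off the work surface, if the arm or the gripper's body presses on something with over 40 N, if the wrist force passes 120 N, or if a joint passes its speed limit or range.

## Working session

There is one attempt and no reset: what is moved stays moved. The work goes in short steps, Python scripts to look and compute and a tool call to move; the robot and the scene stay as the last step left them, time stands still between calls to the robot, and variables do not carry over. Pictures are saved under pics/ and viewed, at most 10 in all, crops included, and the job is handed in when it is done.

Besides the shell and the picture viewer there is one more tool, called after "Emit:" by a JSON object that holds its "fn" and its "kwargs". drive_tool: Moves the arm, as the interface text tells. Its arguments: {"type":"object","properties":{"steps":{"type":"array"}},"required":["steps"]}

```bash
mkdir -p pics; ls; python3 - <<'E'
from workcell import *
import cv2,numpy as np
s=sense();print(s['t'],s['eef_pos'],s['orientation'],s['grip_width'],s['ft_force'])
for c in ['top','side']:
    im=snapshot(c);cv2.imwrite(f'pics/{c}0.png',im[:,:,::-1])
    for n in ['cam_hub','cam_slot','lid_press','railbox']:
        print(c,n,[(np.round(d['location']),round(d['confidence'],2)) for d in mark_of(c,n)[:2]])
    m=camera_model(c);print({k:np.round(v,3).tolist() for k,v in m.items()})
E
```

```text
pics
0.0 [0.20978337 0.58793261 0.24906654] [[-9.41819997e-01  3.36116416e-01 -9.20541777e-04]
 [ 3.36117629e-01  9.41817791e-01 -2.04630870e-03]
 [ 1.79184675e-04 -2.23666478e-03 -9.99997483e-01]] 0.9959535194342066 [ 0.0920684   0.92021491 -0.10229545]
top cam_hub [(array([213., 335.]), 0.66)]
top cam_slot [(array([196., 335.]), 0.69), (array([262., 181.]), 0.35)]
top lid_press [(array([208., 300.]), 0.7), (array([257., 144.]), 0.47)]
top railbox [(array([210., 308.]), 0.69)]
{'mtx': [[507.324, 0.0, 287.168], [0.0, 507.324, 218.865], [0.0, 0.0, 1.0]], 'rvec': [2.196, -2.197, 0.066], 'tvec': [0.073, 0.547, 1.583]}
side cam_hub [(array([238., 282.]), 0.75)]
side cam_slot [(array([244., 297.]), 0.95)]
side lid_press [(array([208., 284.]), 0.86)]
side railbox [(array([244., 285.]), 0.86), (array([237., 286.]), 0.56)]
{'mtx': [[492.188, 0.0, 275.899], [0.0, 492.188, 210.123], [0.0, 0.0, 1.0]], 'rvec': [2.061, 0.084, -0.023], 'tvec': [-0.548, 0.073, 1.391]}
```

View pics/top0.png

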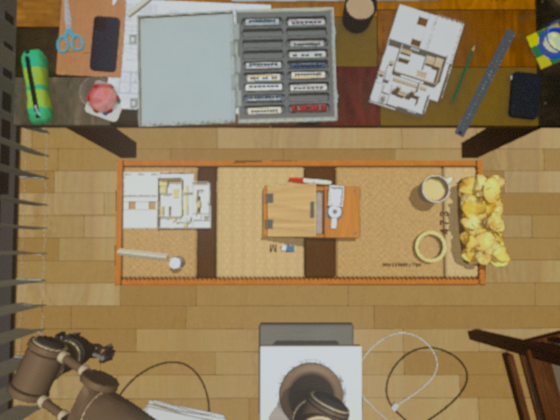

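View pics/side0.png

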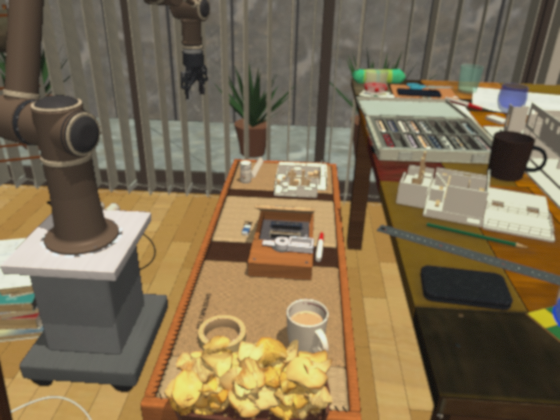

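```bash
cat > h.py <<'E'
from workcell import *
import cv2,numpy as np
def ray(c,rc,z):
    m=camera_model(c);R=cv2.Rodrigues(np.array(m['rvec'],float))[0];t=np.array(m['tvec'],float).ravel()
    u=np.linalg.inv(m['mtx'])@[rc[1],rc[0],1];o=-R.T@t;d=R.T@u
    return o+d*(z-o[2])/d[2]
def tri(a,b):
    P=[]
    for c in('top','side'):
        m=camera_model(c);R=cv2.Rodrigues(np.array(m['rvec'],float))[0];P.append(np.array(m['mtx'])@np.c_[R,np.array(m['tvec'],float).ravel()])
    X=cv2.triangulatePoints(P[0],P[1],np.array(a[::-1],float),np.array(b[::-1],float)).ravel();return X[:3]/X[3]
E
python3 - <<'E'
from h import *
z={'cam_hub':.063,'cam_slot':.0525,'lid_press':None,'railbox':0}
snapshot('top');snapshot('side')
for n in z:
    a=mark_of('top',n);b=mark_of('side',n)
    if a and b:
        a=a[0]['location'];b=b[0]['location'];print(n,a,b,'tri',tri(a,b).round(4))
        if z[n] is not None: print(ray('top',a,z[n]).round(4),ray('side',b,z[n]).round(4))
E
```

```text
cam_hub [210.4, 336.2] [236.2, 283.0] tri [ 0.5699 -0.0749  0.08  ]
[ 0.57   -0.0768  0.063 ] [ 0.5701 -0.0466  0.063 ]
cam_slot [196.5, 332.6] [245.7, 299.0] tri [ 0.6136 -0.0673  0.0495]
[ 0.6137 -0.067   0.0525] [ 0.6132 -0.0722  0.0525]
lid_press [207.9, 302.6] [209.7, 283.5] tri [0.5705 0.0271 0.1029]
railbox [211.9, 309.2] [244.1, 283.2] tri [0.5692 0.0031 0.0075]
[0.5697 0.0028 0.    ] [0.5688 0.015  0.    ]
```

The top picture shows the box at about columns 262–360 and rows 186–238. The hub is near (335, 213), the slot arm points up (+x), and the open lid's free edge is near column 318. The side view agrees. I'll move over the box for a wrist view.

Emit:
{"fn": "drive_tool", "kwargs": {"steps": [[1,-0.12,-0.1,-0.012,0.05],[1,-0.24,-0.2,-0.025,0.1],[1,-0.36,-0.3,-0.04,0.15],[1,-0.48,-0.4,-0.05,0.2],[1,-0.6,-0.5,-0.06,0.22]]}}

```text
t: 1.62
eef_pos: [0.3693, 0.3187, 0.2747]
orientation: [[-0.51, 0.86, 0.001], [0.86, 0.51, 0.001], [-0.0, 0.001, -1.0]]
ft_force: [1.0, 0.4, 1.1]
grip_width: -0.003
grasp_force: 0.0
```

```bash
cat >> h.py <<'E'
def to(p,yaw=None):  # shift in tool units to world p, turn so tool y has given yaw
    s=sense();R=np.array(s['orientation']);e=np.array(s['eef_pos'])
    y=np.arctan2(R[1,1],R[0,1]);print('t',round(s['t'],2),'eef',e.round(4),'yaw_y',round(y,3),'F',np.round(s['ft_force'],2),'q',np.round(s['qpos'],2))
    print('shift',(R.T@(np.array(p)-e)/.4).round(3),'turn',None if yaw is None else round((y-yaw)/np.pi,3))
E
python3 -c "
from h import *
to([.54,-.04,.32],0)"
```

```text
t 1.62 eef [0.3693 0.3187 0.2747] yaw_y 0.535 F [1.04 0.43 1.13] q [ 0.62  0.02  1.92 -0.    1.2   0.09]
shift [-0.989 -0.09  -0.113] turn 0.17
```

Emit:
{"fn": "drive_tool", "kwargs": {"steps": [[1,-0.15,-0.015,-0.02,0.04],[1,-0.3,-0.03,-0.04,0.08],[1,-0.45,-0.04,-0.06,0.12],[1,-0.6,-0.055,-0.09,0.15],[1,-0.74,-0.07,-0.11,0.17]]}}

```text
t: 2.25
eef_pos: [0.4967, 0.0497, 0.3192]
orientation: [[-0.0, 1.0, 0.002], [1.0, 0.0, 0.0], [0.0, 0.002, -1.0]]
ft_force: [0.4, 0.5, 0.0]
grip_width: -0.0
grasp_force: 0.0
```

```bash
python3 -c "
from h import *
to([.54,-.04,.32],0)"
```

```text
t 2.25 eef [0.4967 0.0497 0.3192] yaw_y 0.0 F [0.41 0.49 0.03] q [0.01 0.   1.85 0.   1.29 0.01]
shift [-0.224  0.108 -0.002] turn 0.0
```

Emit:
{"fn": "drive_tool", "kwargs": {"steps": [[1,-0.12,0.05,-0.02,0],[1,-0.22,0.11,-0.03,0],[1,-0.22,0.11,-0.03,0],[1,-0.22,0.11,-0.03,0],[1,-0.22,0.11,-0.03,0]]}}

```text
t: 2.88
eef_pos: [0.5394, -0.0351, 0.33]
orientation: [[-0.004, 1.0, -0.001], [1.0, 0.004, 0.001], [0.001, -0.001, -1.0]]
ft_force: [-0.3, -0.9, -0.3]
grip_width: -0.003
grasp_force: 0.0
```

```bash
cat >> h.py <<'E'
def wray(rc,z,s):
    m=camera_model('wrist');H=np.array(m['hand_eye']);T=np.eye(4);T[:3,:3]=s['orientation'];T[:3,3]=s['eef_pos']
    W=T@H;d=W[:3,:3]@(np.linalg.inv(m['mtx'])@[rc[1],rc[0],1]);o=W[:3,3]
    return o+d*(z-o[2])/d[2]
E
python3 - <<'E'
from h import *
to([.54,-.04,.32],0)
for k in range(2):
    s=sense();im=snapshot('wrist')
    for n,z in [('cam_hub',.063),('cam_slot',.0525),('lid_press',.103),('railbox',0)]:
        print(n,[(d['location'],round(d['confidence'],2),wray(d['location'],z,s).round(4)) for d in mark_of('wrist',n)[:2]])
cv2.imwrite('pics/w0.png',im[:,:,::-1])
E
```

```text
t 2.88 eef [ 0.5394 -0.0351  0.33  ] yaw_y 0.004 F [-0.28 -0.87 -0.33] q [-0.15  0.08  1.74  0.    1.32 -0.15]
shift [-0.012  0.002  0.025] turn 0.001
cam_hub [([205.1, 303.0], 0.76, array([ 0.5714, -0.0689,  0.063 ]))]
cam_slot [([208.9, 332.8], 0.93, array([ 0.6137, -0.077 ,  0.0525]))]
lid_press [([125.9, 306.6], 0.67, array([0.5693, 0.034 , 0.103 ]))]
railbox [([139.5, 296.5], 0.7, array([0.5644, 0.0137, 0.    ]))]
cam_hub [([204.2, 302.4], 0.88, array([ 0.5712, -0.0682,  0.063 ]))]
cam_slot [([205.1, 333.1], 0.78, array([ 0.6146, -0.0722,  0.0525])), ([97.4, 220.9], 0.72, array([0.4664, 0.0667, 0.0525]))]
lid_press [([128.7, 304.3], 0.91, array([0.5675, 0.0304, 0.103 ]))]
railbox [([142.9, 297.5], 0.77, array([0.5667, 0.0082, 0.    ]))]
```

View pics/w0.png

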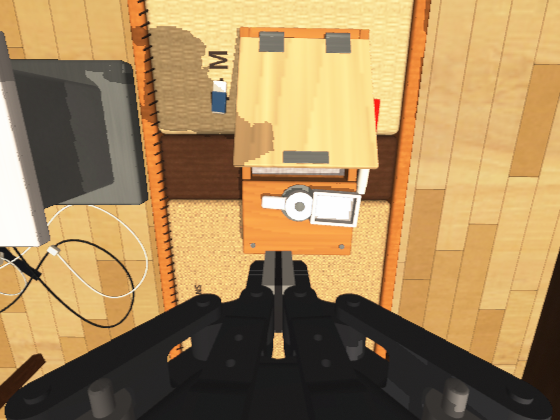

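The wrist view shows the lid standing open with its free edge at row ~165 (columns 234–377). The hub is at about (300, 204), the slot pocket at about (335, 208), and the deck's end edge runs from (244, 253) to (351, 255).

```bash
python3 - <<'E'
from h import *
s=sense()
for n,p,z in [('hub',(300,204),.063),('slot',(335,208),.0525),('slot rim',(336,208),.0665),('deckL',(244,253),.045),('deckR',(351,255),.045),('deckTL',(243,181),.045),('deckTR',(356,181),.045),('hingeL',(240,29),.045),('hingeR',(369,31),.045)]:
    print(n,wray(p[::-1],z,s).round(4))
E
```

```text
hub [ 0.5682 -0.0687  0.063 ]
slot [ 0.6176 -0.0771  0.0525]
slot rim [ 0.6162 -0.0731  0.0665]
deckL [ 0.4886 -0.1488  0.045 ]
deckR [ 0.6469 -0.1514  0.045 ]
deckTL [ 0.4903 -0.0411  0.045 ]
deckTR [ 0.6457 -0.0405  0.045 ]
hingeL [0.4922 0.1437 0.045 ]
hingeR [0.6472 0.1421 0.045 ]
```

```bash
python3 - <<'E'
import cv2
im=cv2.imread('pics/w0.png')[150:270,220:390];cv2.imwrite('pics/w0c.png',cv2.resize(im,None,fx=4.5,fy=4.5,interpolation=cv2.INTER_CUBIC))
E
```

```text
(no output)
```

View pics/w0c.png

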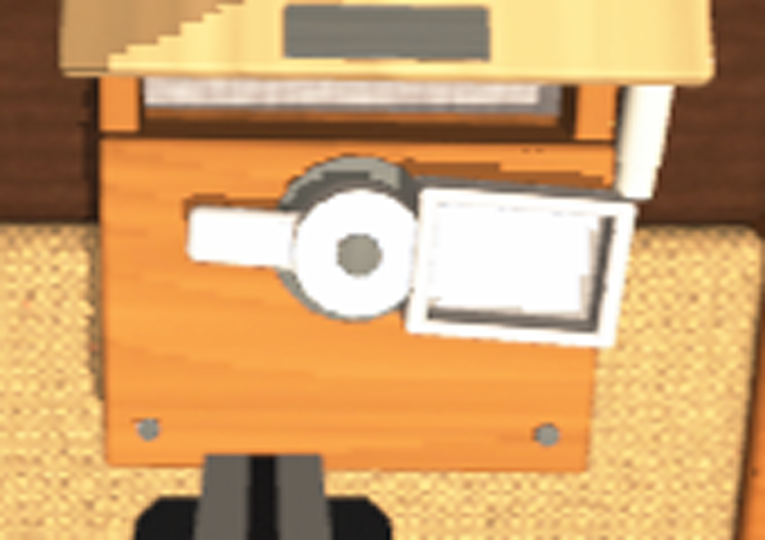

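Emit:
{"fn": "drive_tool", "kwargs": {"steps": [[1,0.12,0.075,0.05,0],[1,0.12,0.075,0.18,0],[1,0.12,0.075,0.32,0],[1,0.12,0.075,0.42,0],[1,0.12,0.075,0.42,0]]}}

```text
t: 4.0
eef_pos: [0.5665, 0.012, 0.1583]
orientation: [[-0.003, 1.0, -0.009], [1.0, 0.003, 0.001], [0.001, -0.009, -1.0]]
ft_force: [0.9, -0.0, 0.2]
grip_width: 0.002
grasp_force: 0.0
```

```bash
python3 -c "
from h import *
to([.569,.012,.064],0)"
```

```text
t 4.0 eef [0.5665 0.012  0.1583] yaw_y 0.003 F [ 0.94 -0.01  0.22] q [-0.06  0.31  1.84 -0.    1.   -0.06]
shift [-0.     0.008  0.236] turn 0.001
```

Emit:
{"fn": "drive_tool", "kwargs": {"steps": [[1,0,0,0.04,0],[1,0,0,0.08,0],[1,0,0,0.12,0],[1,0,0,0.155,0],[1,0,0,0.19,0]]}}

```text
t: 4.62
eef_pos: [0.57, 0.0117, 0.0854]
orientation: [[-0.003, 1.0, 0.0], [1.0, 0.003, -0.0], [-0.0, 0.0, -1.0]]
ft_force: [0.5, -2.0, 1.5]
grip_width: 0.002
grasp_force: 0.6
```

Emit:
{"fn": "drive_tool", "kwargs": {"steps": [[1,0,0,0.015,0],[1,0,0,0.03,0],[1,0,0,0.042,0],[1,0,0,0.05,0],[1,0,0,0.054,0]]}}

```text
t: 5.25
eef_pos: [0.57, 0.0118, 0.0646]
orientation: [[-0.003, 1.0, 0.0], [1.0, 0.003, -0.0], [-0.0, 0.0, -1.0]]
ft_force: [-0.4, -0.3, 1.2]
grip_width: 0.002
grasp_force: 0.5
```

Emit:
{"fn": "drive_tool", "kwargs": {"steps": [[1,0,0,0.004,0],[1,0,0,0.007,0],[1,0,0,0.01,0],[1,0,0,0.012,0],[1,0,0,0.012,0]]}}

```text
t: 5.88
eef_pos: [0.5702, 0.0118, 0.0637]
orientation: [[-0.003, 1.0, -0.001], [1.0, 0.003, -0.0], [-0.0, -0.001, -1.0]]
ft_force: [-8.7, -1.3, 23.0]
grip_width: 0.002
grasp_force: 11.2
```

Emit:
{"fn": "drive_tool", "kwargs": {"steps": [[1,0,0,-0.12,0],[1,0,0,-0.26,0],[1,-0.11,0.05,-0.38,0.013],[1,-0.22,0.11,-0.4,0.025],[1,-0.22,0.11,-0.4,0.025]]}}

```text
t: 6.5
eef_pos: [0.617, -0.0792, 0.2225]
orientation: [[0.079, 0.997, 0.006], [0.997, -0.079, -0.002], [-0.001, 0.007, -1.0]]
ft_force: [-0.5, 0.6, -0.5]
grip_width: 0.004
grasp_force: 0.0
```

```bash
python3 - <<'E'
from h import *
to([.616,-.076,.09],-.08)
for k in range(2):
    s=sense();im=snapshot('wrist')
    for n,z in [('cam_hub',.063),('cam_slot',.0525),('lid_press',.045)]:
        print(n,[(d['location'],round(d['confidence'],2),wray(d['location'],z,s).round(4)) for d in mark_of('wrist',n)[:2]])
cv2.imwrite('pics/w1.png',im[:,:,::-1])
E
```

```text
t 6.5 eef [ 0.617  -0.0792  0.2225] yaw_y -0.079 F [-0.49  0.58 -0.47] q [-0.2   0.33  1.67 -0.    1.14 -0.12]
shift [ 0.008 -0.005  0.331] turn 0.0
cam_hub [([196.9, 226.5], 0.66, array([ 0.5672, -0.072 ,  0.063 ]))]
cam_slot [([190.9, 275.8], 0.59, array([ 0.6149, -0.0722,  0.0525])), ([109.6, 319.3], 0.36, array([0.6612, 0.0011, 0.0525]))]
lid_press [([104.6, 217.1], 0.72, array([0.5664, 0.0133, 0.045 ]))]
cam_hub [([200.4, 233.7], 0.82, array([ 0.5686, -0.0706,  0.063 ]))]
cam_slot [([197.2, 283.2], 0.77, array([ 0.616 , -0.0735,  0.0525]))]
lid_press [([114.9, 225.4], 0.74, array([0.5673, 0.008 , 0.045 ]))]
```

View pics/w1.png

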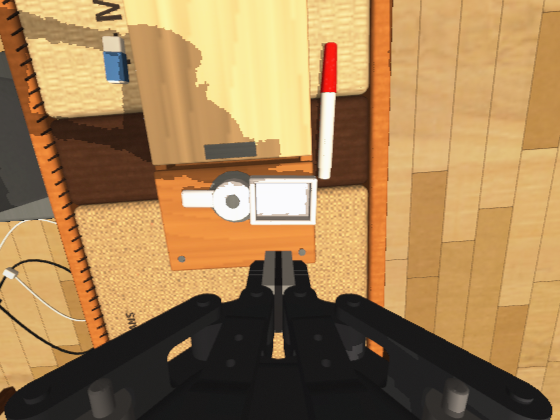

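The lid is shut. The hub is at pixel (233, 201) and the slot at (283, 201), with the tool already aligned to the arm. I'll descend to just above the slot.

Emit:
{"fn": "drive_tool", "kwargs": {"steps": [[1,0.005,0,0.1,0],[1,0.005,0,0.2,0],[1,0.005,0,0.28,0],[1,0.005,0,0.31,0],[1,0.005,0,0.31,0]]}}

```text
t: 7.52
eef_pos: [0.6138, -0.0736, 0.0952]
orientation: [[0.075, 0.997, -0.002], [0.997, -0.075, 0.0], [0.0, -0.002, -1.0]]
ft_force: [-0.6, 0.5, 0.4]
grip_width: 0.001
grasp_force: 0.0
```

```bash
python3 - <<'E'
from h import *
to([.616,-.075,.0745],-.08)
E
```

```text
t 7.53 eef [ 0.6138 -0.0736  0.0952] yaw_y -0.075 F [-0.65  0.53  0.39] q [-0.19  0.48  1.75  0.    0.92 -0.11]
shift [-0.003  0.006  0.052] turn 0.001
```

Emit:
{"fn": "drive_tool", "kwargs": {"steps": [[1,-0.003,0.006,0.015,0],[1,-0.003,0.006,0.03,0],[1,-0.003,0.006,0.042,0],[1,-0.003,0.006,0.051,0],[1,-0.003,0.006,0.051,0]]}}

```text
t: 8.15
eef_pos: [0.6162, -0.0754, 0.075]
orientation: [[0.076, 0.997, -0.001], [0.997, -0.076, 0.0], [0.0, -0.001, -1.0]]
ft_force: [0.1, -0.4, -0.4]
grip_width: -0.002
grasp_force: 0.0
```

```bash
cat >> h.py <<'E'
def arc(angs,hub=(.568,-.0715),r=.048,z=.0745):
    s=sense();R=np.array(s['orientation']);e=np.array(s['eef_pos']);y=np.arctan2(R[1,1],R[0,1])
    print('yaw',round(y,3),'now',np.round(e,4),'F',np.round(s['ft_force'],1))
    for a in angs:
        p=np.array([hub[0]+r*np.cos(a),hub[1]-r*np.sin(a),z]);print(a,(R.T@(p-e)/.4).round(3),round((y+a)/np.pi,3))
E
python3 - <<'E'
from h import *
arc([.2,.33,.46,.59,.72])
cv2.imwrite('pics/w2.png',snapshot('wrist')[100:300,:,::-1])
E
```

```text
yaw -0.076 now [ 0.6162 -0.0754  0.075 ] F [ 0.1 -0.4 -0.4]
0.2 [-0.014 -0.002  0.001] 0.04
0.33 [-0.03  -0.005  0.001] 0.081
0.46 [-0.044 -0.01   0.001] 0.122
0.59 [-0.059 -0.017  0.001] 0.164
0.72 [-0.072 -0.025  0.001] 0.205
```

View pics/w2.png

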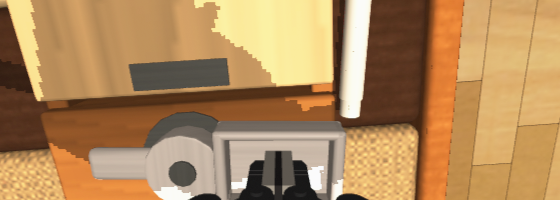

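The fingertip is inside the pocket and touching nothing. Next I'll turn along the arc.

Emit:
{"fn": "drive_tool", "kwargs": {"steps": [[1,-0.014,-0.002,0,0.04],[1,-0.03,-0.005,0,0.08],[1,-0.044,-0.01,0,0.12],[1,-0.059,-0.017,0,0.16],[1,-0.072,-0.025,0,0.2]]}}

```text
t: 8.82
eef_pos: [0.6047, -0.1028, 0.0756]
orientation: [[0.651, 0.759, 0.001], [0.759, -0.651, 0.001], [0.001, -0.0, -1.0]]
ft_force: [0.3, 2.5, -0.2]
grip_width: -0.001
grasp_force: 1.2
```

```bash
python3 - <<'E'
from h import *
arc([.84,.97,1.1,1.23,1.34])
E
```

```text
yaw -0.709 now [ 0.6047 -0.1028  0.0756] F [ 0.3  2.5 -0.2]
0.84 [-0.016 -0.002  0.003] 0.042
0.97 [-0.031 -0.005  0.003] 0.083
1.1 [-0.046 -0.01   0.003] 0.125
1.23 [-0.06  -0.017  0.003] 0.166
1.34 [-0.071 -0.024  0.003] 0.201
```

Emit:
{"fn": "drive_tool", "kwargs": {"steps": [[1,-0.016,-0.002,0.001,0.04],[1,-0.031,-0.005,0.001,0.08],[1,-0.046,-0.01,0.001,0.12],[1,-0.06,-0.017,0.001,0.16],[1,-0.071,-0.024,0.001,0.2]]}}

```text
t: 9.45
eef_pos: [0.5796, -0.118, 0.0756]
orientation: [[0.973, 0.231, 0.002], [0.231, -0.973, 0.001], [0.003, -0.001, -1.0]]
ft_force: [2.1, 3.4, -0.2]
grip_width: -0.005
grasp_force: 1.3
```

```bash
python3 - <<'E'
from h import *
arc([1.42,1.5,1.58,1.66,1.74])
E
```

```text
yaw -1.337 now [ 0.5796 -0.118   0.0756] F [ 2.1  3.4 -0.2]
1.42 [-0.011 -0.     0.003] 0.026
1.5 [-0.021 -0.002  0.003] 0.052
1.58 [-0.03  -0.003  0.003] 0.077
1.66 [-0.039 -0.006  0.003] 0.103
1.74 [-0.048 -0.01   0.003] 0.128
```

Emit:
{"fn": "drive_tool", "kwargs": {"steps": [[1,-0.011,0,0.001,0.026],[1,-0.021,-0.002,0.001,0.052],[1,-0.03,-0.003,0.001,0.078],[1,-0.039,-0.005,0.001,0.08],[1,-0.047,-0.007,0.001,0.08]]}}

```text
t: 10.07
eef_pos: [0.561, -0.1204, 0.0752]
orientation: [[1.0, -0.012, 0.003], [-0.012, -1.0, -0.0], [0.003, 0.0, -1.0]]
ft_force: [8.8, 4.0, -1.3]
grip_width: 0.003
grasp_force: 4.0
```

Emit:
{"fn": "drive_tool", "kwargs": {"steps": [[1,-0.004,0,0,0],[1,-0.008,0,0,0],[1,-0.01,0,0,0],[1,-0.01,0,0,0],[1,-0.01,0,0,0]]}}

```text
t: 10.7
eef_pos: [0.5608, -0.1204, 0.0754]
orientation: [[1.0, -0.014, 0.012], [-0.014, -1.0, -0.001], [0.012, 0.0, -1.0]]
ft_force: [11.6, 3.5, -6.8]
grip_width: 0.002
grasp_force: 5.6
```

```bash
python3 - <<'E'
from h import *
to([.567,-.12,.2])
E
```

```text
t 10.7 eef [ 0.5608 -0.1204  0.0754] yaw_y -1.584 F [11.55  3.49 -6.82] q [-0.29  0.43  1.87  0.    0.83  1.29]
shift [ 0.019 -0.001 -0.311] turn None
```

At the stop. I'll ease off to the slot's middle, then lift out.

Emit:
{"fn": "drive_tool", "kwargs": {"steps": [[1,0.015,0,0,0],[1,0.024,0,0,0],[1,0.024,0,-0.06,0],[1,0.024,0,-0.2,0],[1,0.024,0,-0.34,0]]}}

```text
t: 11.32
eef_pos: [0.5639, -0.1208, 0.211]
orientation: [[1.0, -0.013, -0.004], [-0.013, -1.0, 0.0], [-0.004, -0.0, -1.0]]
ft_force: [1.2, -0.3, -0.2]
grip_width: 0.001
grasp_force: 0.0
```

Emit:
{"fn": "drive_tool", "kwargs": {"steps": [[1,0,0.1,-0.1,0],[1,0,0.15,-0.2,0],[1,0,0.15,-0.2,0],[1,0,0.15,-0.2,0],[1,0,0.15,-0.2,0]]}}

```text
t: 11.95
eef_pos: [0.5632, -0.1796, 0.2881]
orientation: [[1.0, -0.012, -0.005], [-0.012, -1.0, 0.002], [-0.005, -0.002, -1.0]]
ft_force: [-0.4, -0.4, 0.4]
grip_width: 0.0
grasp_force: 0.0
```

```bash
python3 - <<'E'
from h import *
to([.567,-.12,.2])
s=sense();im=snapshot('wrist')
for n,z in [('cam_hub',.063),('cam_slot',.0525)]:
    print(n,[(d['location'],round(d['confidence'],2),wray(d['location'],z,s).round(4)) for d in mark_of('wrist',n)[:2]])
cv2.imwrite('pics/w3.png',im[:,:,::-1])
a=cv2.resize(snapshot('top')[150:290,110:490],None,fx=2,fy=2);cv2.imwrite('pics/t3.png',a[:,:,::-1])
E
```

```text
t 11.95 eef [ 0.5632 -0.1796  0.2881] yaw_y -1.583 F [-0.35 -0.36  0.45] q [-0.38  0.21  1.67 -0.    1.26  1.2 ]
shift [ 0.009 -0.149  0.221] turn None
cam_hub [([183.4, 186.3], 0.87, array([ 0.5653, -0.0713,  0.063 ]))]
cam_slot [([178.9, 229.6], 0.88, array([ 0.5681, -0.1208,  0.0525]))]
```

View pics/w3.png

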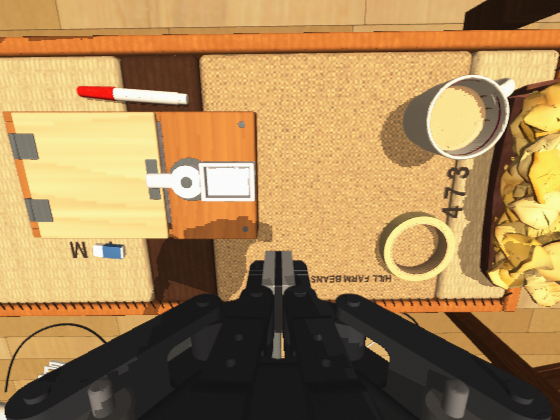

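View pics/t3.png

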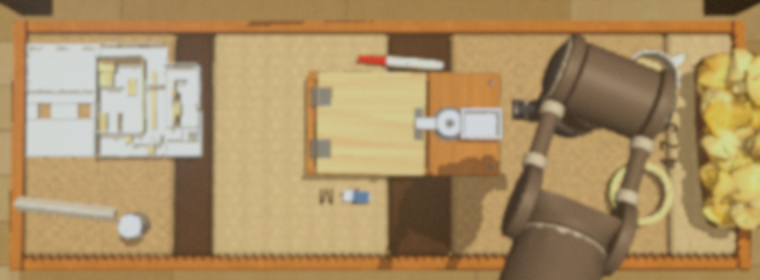

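Both pictures show the lid shut and the slot arm along the box's -y: hub at (186, 183), slot at (229, 181), tongue over the lid edge at (153, 181). Nothing else has moved, and the arm is clear.

```bash
python3 -c "
from workcell import *
print(job_done())"
```

```text
the job is handed in; nothing more can be done
None
```

The lid is pushed shut and the cam fastener is turned to its locked stop with its tongue over the lid; no other loose things looked moved in the last pictures, and I handed the job in at about 12 s of the 42 s allowed, with no verdict returned.

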